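# Find the full tin among the returns

### The job

Three identical closed tins of brass rings have come back to the bench, and only the heaviest is still full: heft them to find out which. Stand the two lighter ones upright in the grey part-used tray, set down rather than dropped, and finish with the heaviest held up in the gripper, upright and still, at least 12 cm clear of the bench and touching nothing else; do not let go of it. Do not tip a tin over, and leave the fittings, the carton, the tape dispenser and the spanner where they lie.

Things in the scene. Friction and masses are not known exactly. Their poses are not given: they have to be found in the camera images.
- tin_a: one of three closed tins that look alike: steel, blue band, round, 60 mm across, 76 mm tall, lid fixed on. Origin at the centre of its underside, z up. Starts upright on the mat. Weighs 0.2 to 0.7 kg with its brass rings, which lie loose on its inner floor (tin_a_floor); which tin is heaviest changes from run to run, and it outweighs each of the others by at least 0.12 kg (1.2 N)
- tin_b: one of three closed tins that look alike: steel, blue band, round, 60 mm across, 76 mm tall, lid fixed on. Origin at the centre of its underside, z up. Starts upright on the mat. Weighs 0.2 to 0.7 kg with its brass rings, which lie loose on its inner floor (tin_b_floor); which tin is heaviest changes from run to run, and it outweighs each of the others by at least 0.12 kg (1.2 N)
- tin_c: one of three closed tins that look alike: steel, blue band, round, 60 mm across, 76 mm tall, lid fixed on. Origin at the centre of its underside, z up. Starts upright on the mat. Weighs 0.2 to 0.7 kg with its brass rings, which lie loose on its inner floor (tin_c_floor); which tin is heaviest changes from run to run, and it outweighs each of the others by at least 0.12 kg (1.2 N)
- mat: black rubber counter mat 280 x 380 x 4 mm (x, y, z), fixed, on the left or the right of the bench; the three tins stand on it in a row along its y, at about y = -120, 0 and 120 mm. Origin at the centre of its underside
- tray: shallow grey plastic tray for part-used tins, 160 x 300 x 35 mm outside (x, y, z), walls and floor 4 mm thick, open on top, empty, fixed, on the other side of the bench. Origin at the centre of its underside, y along its length; three tins fit in it in a row at y = -90, 0 and 90 mm
- elbow: loose white plastic pipe elbow, 38 mm thick, 63 mm over each leg, lying on the mat; leave alone. Origin under its middle
- tee: loose white plastic pipe tee, 38 mm thick, 76 mm by 57 mm, lying on the mat; leave alone. Origin under its middle
- adapter: loose white and brass threaded adapter, 46 mm across, 52 mm tall, standing on the bench on the robot's side of the tray; leave alone. Origin at the centre of its underside
- carton: loose cardboard carton 90 x 130 x 80 mm (x, y, z) on the far side of the mat and tray; leave alone. Origin at the centre of its underside
- tape: loose desk tape dispenser, grey with a roll of brown tape, 60 x 150 x 94 mm (x, y, z) on the far side of the mat and tray; leave alone. Origin at the centre of its underside
- wrench: loose steel spanner, 200 mm long, lying on the bench on the robot's side of the mat; leave alone. Origin under its middle, x along its length

How it is judged:
At the end, for the whole second after the job is handed in: Heaviest tin gripped, underside over 115 mm above the bench, within 0.35 rad of upright, still, carried by nothing else; the other two on the tray floor, centres within 55 mm (x) and 125 mm (y) of its centre, within 0.12 rad of upright, at rest, not touched by the robot (((contact force between tin_a_floor and anything else above 4 N and height (world z) of tin_a above 0.115 m and angle between tin_a's own z axis and vertical below 0.35 rad and linear speed of tin_a below 0.05 m/s and contact force between the fingers and tin_a above 2 N and contact force between tin_a and tray below 0.05 N and contact force between tin_a and tin_b below 0.05 N and contact force between tin_a and tin_c below 0.05 N and (x of tin_b in the frame of tray between -0.055 and 0.055 m and y of tin_b in the frame of tray between -0.125 and 0.125 m and z of tin_b in the frame of tray below 0.01 m and angle between tin_b's own z axis and vertical below 0.12 rad and linear speed of tin_b below 0.03 m/s and contact force between each of the arm, the fingers and tin_b below 0.05 N) and (x of tin_c in the frame of tray between -0.055 and 0.055 m and y of tin_c in the frame of tray between -0.125 and 0.125 m and z of tin_c in the frame of tray below 0.01 m and angle between tin_c's own z axis and vertical below 0.12 rad and linear speed of tin_c below 0.03 m/s and contact force between each of the arm, the fingers and tin_c below 0.05 N)) or (contact force between tin_b_floor and anything else above 4 N and height (world z) of tin_b above 0.115 m and angle between tin_b's own z axis and vertical below 0.35 rad and linear speed of tin_b below 0.05 m/s and contact force between the fingers and tin_b above 2 N and contact force between tin_b and tray below 0.05 N and contact force between tin_b and tin_a below 0.05 N and contact force between tin_b and tin_c below 0.05 N and (x of tin_a in the frame of tray between -0.055 and 0.055 m and y of tin_a in the frame of tray between -0.125 and 0.125 m and z of tin_a in the frame of tray below 0.01 m and angle between tin_a's own z axis and vertical below 0.12 rad and linear speed of tin_a below 0.03 m/s and contact force between each of the arm, the fingers and tin_a below 0.05 N) and (x of tin_c in the frame of tray between -0.055 and 0.055 m and y of tin_c in the frame of tray between -0.125 and 0.125 m and z of tin_c in the frame of tray below 0.01 m and angle between tin_c's own z axis and vertical below 0.12 rad and linear speed of tin_c below 0.03 m/s and contact force between each of the arm, the fingers and tin_c below 0.05 N)) or (contact force between tin_c_floor and anything else above 4 N and height (world z) of tin_c above 0.115 m and angle between tin_c's own z axis and vertical below 0.35 rad and linear speed of tin_c below 0.05 m/s and contact force between the fingers and tin_c above 2 N and contact force between tin_c and tray below 0.05 N and contact force between tin_c and tin_a below 0.05 N and contact force between tin_c and tin_b below 0.05 N and (x of tin_a in the frame of tray between -0.055 and 0.055 m and y of tin_a in the frame of tray between -0.125 and 0.125 m and z of tin_a in the frame of tray below 0.01 m and angle between tin_a's own z axis and vertical below 0.12 rad and linear speed of tin_a below 0.03 m/s and contact force between each of the arm, the fingers and tin_a below 0.05 N) and (x of tin_b in the frame of tray between -0.055 and 0.055 m and y of tin_b in the frame of tray between -0.125 and 0.125 m and z of tin_b in the frame of tray below 0.01 m and angle between tin_b's own z axis and vertical below 0.12 rad and linear speed of tin_b below 0.03 m/s and contact force between each of the arm, the fingers and tin_b below 0.05 N)))); the arm keeps its last pose, push and grip.
It fails at once if a tin is tipped over (angle between any of tin_a, tin_b, tin_c's own z axis and vertical above 0.8 rad).
It fails at once if a tin is dropped (it falls faster than 0.6 m/s with the gripper off it, about 20 mm of free fall) ((contact force between the fingers and tin_a below 0.01 N and linear speed of tin_a above 0.6 m/s) or (contact force between the fingers and tin_b below 0.01 N and linear speed of tin_b above 0.6 m/s) or (contact force between the fingers and tin_c below 0.01 N and linear speed of tin_c above 0.6 m/s)).
It fails at once if a fitting, the carton, the tape dispenser or the spanner is moved more than 30 mm (distance of any of elbow, tee, adapter, carton, tape, wrench from where it was at the start of the episode above 0.03 m).
It also fails if it takes over 72 s, if anything falls off the work surface, if the arm or the gripper's body presses on something with over 40 N, if the wrist force passes 120 N, or if a joint passes its speed limit or range.

### The arm

A 7-joint arm with a two-finger parallel gripper is mounted at the origin on the work surface. World frame = base frame: x ahead of the robot, y to its left, z up, the work surface at z = 0. Lengths are in m, angles in rad, forces in N, time in s.
With the tool pointing down it reaches from about 0.35 to 0.9 m from the base axis. Payload 8.1 kg.
Tool frame: the origin (TCP) lies midway between the tips of the shut fingers; the grasp point (between the pads) lies 19 mm behind it; z points along the fingers, y is the line along which they close (so a half turn about z gives the same grasp; the last joint's range is limited). The gripper opens to 92 mm and grips with 3 to 60 N. Pads are 19 mm wide; open, the fingers measure 130 mm over their backs; the gripper's body (75 mm by 190 mm) begins 47 mm behind the grasp point.
Start: joints at [1.14, 0.434, 0.025, 1.573, -0.012, 1.134, -0.075], TCP at [0.201, -0.592, 0.227] pointing down, gripper open.
Joint ranges: [-2.62, 2.62], [-0.44, 2.09], [-1.27, 1.32], [0.08, 2.57], [-1.32, 4.46], [0.12, 2], [-2.74, 2.74]. Speed limits (rad/s): [2.22, 2.22, 3.01, 3.01, 3.14, 3.14, 3.14].

### API

Orientations are given as a rotation vector (axis times angle).
In Python, from cell import arm gives the robot as it stands.
- The arm moves only by the tool carry_out, never from a script. Its arguments are lists of equal length, an entry for each row: "claw": the finger opening in cm, from 0 to 9.18; "delta_pos": the shift along the tool's x, y, z in cm, a list of three; "angular": the turn, a rotation vector about the tool's x, y, z in rad, a list of three. In form: {"claw": [claw, ...], "delta_pos": [[dx, dy, dz], ...], "angular": [[ax, ay, az], ...]}. A call has 1 to 20 rows; each row shifts and turns the commanded pose from where the row before left it, along the tool's axes as they then stand; what a row does not reach is not made up. A row lasts 1/10 s, in which the tool goes at most 50 mm and 8.59 degrees, less where a joint would pass 70% of its speed; a pose out of reach is approached as far as the arm can. A call with a gripper value outside its range is refused whole. The fingers move at their own pace and stop on an object; "force" is the grip in N (left out, the last holds). Time passes only in rows, so rows that do not move let the fingers close. It gives the time, the measured TCP pose, the force, the opening and the grip force at its end, in the units of the state.
- arm.observe(): the state, without advancing time (a new reading comes with each control period).
- arm.get_image(name): name is "scene" or "top"; returns a dict with "frame" (420x560x3 uint8, red, green, blue), "mtx" (3x3 intrinsics, pixels), "dist" ([k1, k2, p1, p2, k3] as OpenCV has them; the pictures are not rectified), "T" (4x4, takes a point from camera to world coordinates). Camera axes: x right, y down, z forward; pixel columns grow to the right and rows downward; lengths in m; the calibration is good to about 2 mm. A picture is of the moment at which its call begins. There is no depth.
- arm.sign_off(): hands the job in; it is judged then, once.
Trained networks look in a picture, given as the dict that the camera call returned (one of the last four; its "shot" number tells which), for a name from the list of things; names that differ only in an ending like _2 or _b are one class to them, and where a whole thing is asked for, a point or a joint stands for the part that bears it (a point fixed in the world has none). Each returns a list of dicts, best first, with "conf" (0 to 1); they miss things now and then, are a little off and sometimes report something else, mostly with a low value. They report only what shows in the picture. A call takes as long as a camera call.
- arm.look_for(label, picture): "centre" ([column, row] as shares, 0 to 1, of the picture: columns of its width, rows of its height, amid what is visible of it).
- arm.trace(label, picture): "region" (420x560 bool, what is visible of it) and "centre" ([column, row] as shares, 0 to 1, of the picture: columns of its width, rows of its height, amid what is visible of it).
- arm.place_of(label, picture): "centre" ([column, row] as shares, 0 to 1, of the picture: columns of its width, rows of its height: a listed point, or the origin of a listed thing).
The state is a dict: "clock": time; "joints": joint angles; "dq": joint speeds; "joint_efforts": joint torques, N m; "position": TCP position; "ee_rot": TCP orientation; "force": force on the tool from outside, world axes, zero at the start; "ft_torque": the same for the moment, N m; "width": opening from 0.0 (shut) to 1.0 (fully open); "gripper_force": force on a finger pad.
Only numpy, scipy, OpenCV 4.12 (cv2) and the standard library are available. Lean on these libraries where they do the work, as an engineer would, in place of code of your own. Each camera call takes 0.05 s, during which the arm holds its last target. There are 200 camera calls.

## Working session

There is one attempt and no reset: what is moved stays moved. The work goes in short steps, Python scripts to look and compute and a tool call to move; the robot and the scene stay as the last step left them, time stands still between calls to the robot, and variables do not carry over. Pictures are saved under pics/ and viewed, at most 10 in all, crops included, and the job is handed in when it is done.

Besides the shell and the picture viewer there is one more tool, called after "Call:" as a command line: name --argument value ..., lists and objects as JSON in quotes. carry_out: Moves the arm, as the interface text tells. Its arguments: {"type":"object","properties":{"claw":{"type":"array","items":{"type":"number"}},"delta_pos":{"type":"array","items":{"type":"array","items":{"type":"number"}}},"angular":{"type":"array","items":{"type":"array","items":{"type":"number"}}},"force":{"type":"number"}},"required":["claw","delta_pos","angular"]}

```bash
mkdir -p pics
cat > h.py <<'E'
import numpy as np, cv2
from cell import arm
from scipy.spatial.transform import Rotation as R
def ray(p,uv):
    q=cv2.undistortPoints(np.array([[uv]],float),np.array(p["mtx"]),np.array(p["dist"]))[0,0]
    T=np.array(p["T"]); return T[:3,3],T[:3,:3]@np.array([q[0],q[1],1])
def onplane(p,uv,z):
    o,d=ray(p,uv); return (o+d*(z-o[2])/d[2])[:2]
def cen(p,c): return [c[0]*560,c[1]*420]
E
python3 - <<'E'
from h import *
s=arm.observe(); print(s)
print(R.from_rotvec(s["ee_rot"]).as_matrix().round(3))
P={n:arm.get_image(n) for n in("top","scene")}
for n,p in P.items():
    cv2.imwrite(f"pics/{n}0.png",p["frame"][:,:,::-1]); print(n,np.array(p["T"]).round(3).tolist())
    for l,z in(("tin_a",.004),("tray",0),("mat",0),("elbow",.004),("tee",.004),("adapter",0),("carton",0),("tape",0),("wrench",0)):
        for d in arm.place_of(l,p)[:4]:
            uv=cen(p,d["centre"]); print(l,round(d["conf"],2),np.round(uv),onplane(p,uv,z).round(3))
E
```

```text
{'clock': 0.0, 'joints': array([ 1.1403966 ,  0.43521727,  0.02493547,  1.57407488, -0.01161475,
        1.13402503, -0.07510368]), 'dq': array([ 5.97129119e-04, -6.02467957e-04, -1.37810723e-04, -6.76412649e-05,
       -1.27007390e-03,  3.66195494e-04, -4.80936906e-04]), 'joint_efforts': array([-9.85052939e-04, -6.67849874e+01,  9.85081494e-01, -3.14453495e+01,
       -6.04214240e-02,  4.29144851e-02,  1.51508207e-04]), 'position': array([ 0.2010318 , -0.59124567,  0.22595669]), 'ee_rot': array([-3.09798672e+00, -5.12283296e-01,  5.80279155e-04]), 'force': array([ 1.22279486, -0.39010321, -0.26156221]), 'ft_torque': array([-0.01089392,  0.02126691,  0.042782  ]), 'gripper_force': 0.0, 'width': 0.9950028978253047}
[[ 0.947  0.322 -0.001]
 [ 0.322 -0.947  0.001]
 [-0.    -0.002 -1.   ]]
top [[-0.018, -0.996, 0.083, 0.465], [-1.0, 0.017, -0.012, 0.01], [0.01, -0.083, -0.996, 0.824], [0.0, 0.0, 0.0, 1.0]]
tin_a 0.78 [443. 232.] [ 0.462 -0.351]
tin_a 0.56 [342. 215.] [ 0.502 -0.138]
tin_a 0.55 [391. 214.] [ 0.501 -0.243]
tin_a 0.3 [391. 207.] [ 0.518 -0.244]
tray 0.78 [173. 203.] [0.534 
[... 195 characters left out ...]

adapter 0.92 [174. 271.] [0.389 0.221]
carton 0.9 [235.  99.] [0.762 0.09 ]
tape 0.93 [318.  92.] [ 0.774 -0.093]
wrench 0.59 [401. 302.] [ 0.315 -0.256]
scene [[0.653, 0.558, -0.512, 1.154], [0.757, -0.498, 0.423, -0.513], [-0.019, -0.664, -0.747, 0.909], [0.0, 0.0, 0.0, 1.0]]
tin_a 0.62 [115. 278.] [ 0.467 -0.367]
tin_a 0.61 [214. 231.] [ 0.503 -0.139]
tin_a 0.56 [174. 257.] [ 0.503 -0.244]
tin_a 0.51 [129. 214.] [ 0.333 -0.254]
tray 0.76 [341. 165.] [0.54  0.216]
mat 0.68 [175. 261.] [ 0.511 -0.248]
elbow 0.87 [242. 270.] [ 0.623 -0.157]
tee 0.82 [162. 326.] [ 0.624 -0.356]
adapter 0.88 [301. 133.] [0.386 0.226]
carton 0.9 [374. 252.] [0.771 0.079]
wrench 0.62 [130. 216.] [ 0.337 -0.256]
```

View pics/top0.png

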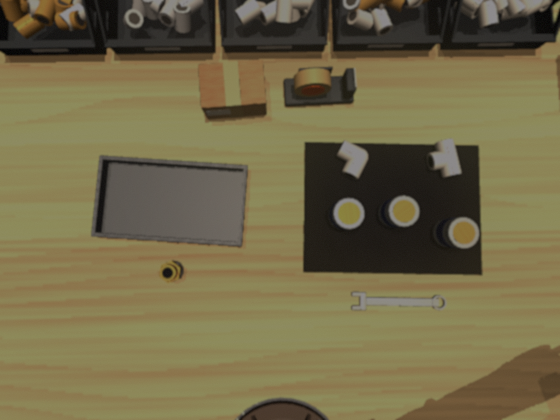

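View pics/scene0.png

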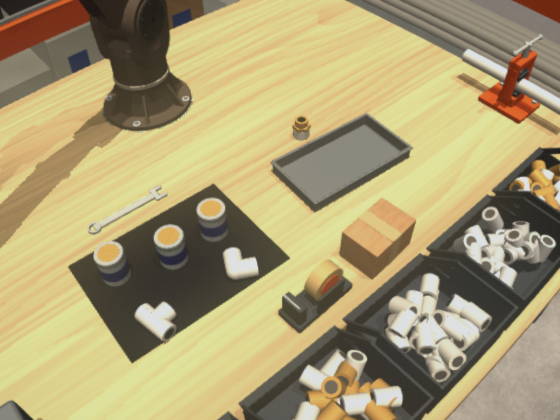

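The top view shows the lids at about (349,213), (403,211) and (462,233), the tray at about (170,200) turned slightly, and the adapter at (172,271). The scene view agrees. Next I'll refine the lid centres and the tray pose.

Run:
```python
from h import *
p=arm.get_image("top"); f=p["frame"]
ref=[(349,213),(403,211),(462,233)]
for u,v in ref:
    w=f[v-26:v+26,u-26:u+26].astype(int).max(2); m=(w>120).astype(np.uint8)
    n,l,s,c=cv2.connectedComponentsWithStats(m); k=1+np.argmax(s[1:,4])
    cs,_=cv2.findContours((l==k).astype(np.uint8),cv2.RETR_EXTERNAL,cv2.CHAIN_APPROX_NONE)
    (x,y),r=cv2.minEnclosingCircle(cs[0]); print("thr",s[k],c[k]+[u-26,v-26],onplane(p,[x+u-26,y+v-26],.08).round(3),r)
for d in arm.trace("tin_a",p)[:5]:
    m=d["region"].astype(np.uint8); print("trace",round(d["conf"],2),m.sum(),cv2.boundingRect(m))
d=arm.trace("tray",p)[0]; m=d["region"].astype(np.uint8)
cs,_=cv2.findContours(m,cv2.RETR_EXTERNAL,cv2.CHAIN_APPROX_NONE); c=max(cs,key=cv2.contourArea)
b=cv2.boxPoints(cv2.minAreaRect(c)); w=np.array([onplane(p,q,.03) for q in b]); print(w.round(3),w.mean(0))
d=np.diff(w,axis=0); print(np.degrees(np.arctan2(d[:,1],d[:,0])),np.linalg.norm(d,axis=1))
q=arm.get_image("scene")
for l in("tin_a","tray"):
  for d in arm.place_of(l,q)[:4]: print(l,d["conf"],onplane(q,cen(q,d["centre"]),.004))
```

```text
thr [ 11  12  30  29 677] [348.59231905 212.91728213] [ 0.502 -0.137] 14.724381446838379
thr [ 13  11  29  30 664] [403.64156627 210.64457831] [ 0.505 -0.244] 14.597481727600098
thr [ 13  11  29  30 665] [463.41654135 232.20902256] [ 0.461 -0.358] 14.780168533325195
trace 0.91 917 (328, 198, 37, 32)
trace 0.72 1149 (434, 218, 44, 31)
trace 0.64 1021 (378, 196, 41, 31)
[[0.465 0.385]
 [0.637 0.377]
 [0.61  0.059]
 [0.439 0.073]] [0.53765731 0.2234245 ]
[ -2.46026353 -94.70608805 175.64099441] [0.17184483 0.31874486 0.17196272]
tin_a 0.79 [ 0.49613637 -0.24533635]
tin_a 0.68 [ 0.50497039 -0.1430296 ]
tray 0.81 [0.53644178 0.21542942]
```

Call:
carry_out --claw '[9.18,9.18,9.18,9.18,9.18,9.18,9.18,9.18,9.18,9.18,9.18,9.18,9.18,9.18,9.18,9.18,9.18,9.18,9.18]' --delta_pos '[[0,0,0],[0,0,0],[0,0,0],[0,0,0],[0,0,0],[0,0,0],[0,0,0],[0,0,0],[0,0,0],[4.5,3,0],[4.5,3,0],[4.5,3,0],[4.5,3,0],[4.5,3,0],[4.5,3,0],[4.5,3,0],[4.5,3,0],[4.5,3,0],[4.5,3,0]]' --angular '[[0,0,-0.138],[0,0,-0.138],[0,0,-0.138],[0,0,-0.138],[0,0,-0.138],[0,0,-0.138],[0,0,-0.138],[0,0,-0.138],[0,0,-0.139],[0,0,0],[0,0,0],[0,0,0],[0,0,0],[0,0,0],[0,0,0],[0,0,0],[0,0,0],[0,0,0],[0,0,0]]' --force 40

```text
clock: 3.2
position: [0.4794, -0.1741, 0.2271]
ee_rot: [2.221, 2.22, 0.0]
force: [1.1, -0.4, 0.9]
width: 0.999
gripper_force: 0.0
```

Call:
carry_out --claw '[9.18,9.18,9.18]' --delta_pos '[[0,0,0],[0,0,0],[0,0,0]]' --angular '[[0,0,0],[0,0,0],[0,0,0]]'

```text
clock: 3.5
position: [0.478, -0.1769, 0.2266]
ee_rot: [2.223, 2.22, -0.001]
force: [-0.7, 0.3, -0.6]
width: 1.002
gripper_force: 0.0
```

Call:
carry_out --claw '[9.18,9.18,9.18,9.18,9.18,9.18,9.18,9.18,9.18,5,5,5,5,5]' --delta_pos '[[2,1.2,0],[2,1.2,0],[0,0,3.5],[0,0,3.5],[0,0,3.5],[0,0,3.5],[0,0,3.3],[0,0,2],[0,0,0],[0,0,0],[0,0,0],[0,0,0],[0,0,0],[0,0,0]]' --angular '[[0,0,0],[0,0,0],[0,0,0],[0,0,0],[0,0,0],[0,0,0],[0,0,0],[0,0,0],[0,0,0],[0,0,0],[0,0,0],[0,0,0],[0,0,0],[0,0,0]]'

```text
clock: 4.9
position: [0.5029, -0.136, 0.0344]
ee_rot: [2.221, 2.22, 0.001]
force: [-1.5, -0.5, 6.4]
width: 0.639
gripper_force: 40.0
```

Call:
carry_out --claw '[5,5,5,5,5,5,5,5,5]' --delta_pos '[[0,0,-1],[0,0,-2.5],[0,0,-3],[0,0,-3],[0,0,-3],[0,0,-1.5],[0,0,0],[0,0,0],[0,0,0]]' --angular '[[0,0,0],[0,0,0],[0,0,0],[0,0,0],[0,0,0],[0,0,0],[0,0,0],[0,0,0],[0,0,0]]'

```text
clock: 5.8
position: [0.5015, -0.1356, 0.1725]
ee_rot: [-2.22, -2.22, 0.002]
force: [0.0, -0.9, -3.8]
width: 0.644
gripper_force: 40.0
```

```bash
cat > weigh.py <<'E'
from h import *
F=[]
for i in range(16): p=arm.get_image("scene"); s=arm.observe(); F.append(np.r_[s["force"],s["joint_efforts"][[1,3]]])
F=np.array(F); print(F.mean(0).round(3),(F.std(0)/4).round(3),s["position"].round(4),s["width"],s["gripper_force"],s["clock"],s["joints"].round(2))
E
python3 weigh.py
```

```text
[-9.8000e-02  7.0000e-03 -3.5300e+00 -5.6541e+01 -2.9051e+01] [0.099 0.095 0.148 0.052 0.014] [ 0.5026 -0.1357  0.1738] 0.6440085566414706 39.96864821529016 6.6 [ 0.54  0.37 -0.49  1.86  0.21  0.96 -0.04]
```

Call:
carry_out --claw '[5,5,5,5,5,5,5,5,5,5,5,5,5,5,5,5]' --delta_pos '[[1.5,0.3,0],[3,0.3,0],[3.5,0.3,0],[3.5,0.3,0],[3.5,0.3,0],[3.5,0.3,0],[3.5,0.3,0],[3.5,0.3,0],[3.5,0.3,0],[3.5,0.3,0],[3.5,0.3,0],[3.5,0.3,0],[3,0.3,0],[1.3,0.3,0],[0,0,0],[0,0,0]]' --angular '[[0,0,0],[0,0,0],[0,0,0],[0,0,0],[0,0,0],[0,0,0],[0,0,0],[0,0,0],[0,0,0],[0,0,0],[0,0,0],[0,0,0],[0,0,0],[0,0,0],[0,0,0],[0,0,0]]'

```text
clock: 8.2
position: [0.5448, 0.3011, 0.1733]
ee_rot: [2.222, 2.22, -0.002]
force: [0.1, -1.5, -3.7]
width: 0.642
gripper_force: 40.0
```

Call:
carry_out --claw '[5,5,5,5,5,5,5,5,5]' --delta_pos '[[0.6,0,1.5],[0,0,3],[0,0,3],[0,0,2.8],[0,0,1.8],[0,0,0.9],[0,0,0.5],[0,0,0.3],[0,0,0]]' --angular '[[0,0,0],[0,0,0],[0,0,0],[0,0,0],[0,0,0],[0,0,0],[0,0,0],[0,0,0],[0,0,0]]'

```text
clock: 9.1
position: [0.5449, 0.3083, 0.0361]
ee_rot: [2.222, 2.221, 0.001]
force: [0.1, 0.7, -3.6]
width: 0.642
gripper_force: 40.0
```

Call:
carry_out --claw '[5,5,5,7.8,7.8,7.8,7.8,9.18,9.18,9.18,9.18,9.18]' --delta_pos '[[0,0,0.1],[0,0,0.1],[0,0,0],[0,0,0],[0,0,0],[0,0,0],[0,0,-1],[0,0,-3],[0,0,-4],[0,0,-4],[0,0,-2],[0,0,0]]' --angular '[[0,0,0],[0,0,0],[0,0,0],[0,0,0],[0,0,0],[0,0,0],[0,0,0],[0,0,0],[0,0,0],[0,0,0],[0,0,0],[0,0,0]]'

```text
clock: 10.3
position: [0.5461, 0.3098, 0.1782]
ee_rot: [2.22, 2.22, 0.01]
force: [0.7, 0.9, 0.1]
width: 1.001
gripper_force: 0.0
```

```bash
python3 - <<'E'
from h import *
s=arm.observe(); print(s["position"],s["force"])
p=arm.get_image("scene"); cv2.imwrite("pics/s1.png",p["frame"][:,:,::-1])
E
python3 weigh.py
```

```text
[0.54611663 0.30982723 0.17824307] [0.71852605 0.86010169 0.08880101]
[ 1.2500e-01  2.2500e-01 -1.3000e-02 -6.9434e+01 -2.9451e+01] [0.119 0.129 0.173 0.192 0.098] [0.5446 0.3083 0.1737] 1.000485587489757 0.0 11.15 [-0.24  0.54 -0.54  1.6   0.31  1.08 -0.86]
```

View pics/s1.png

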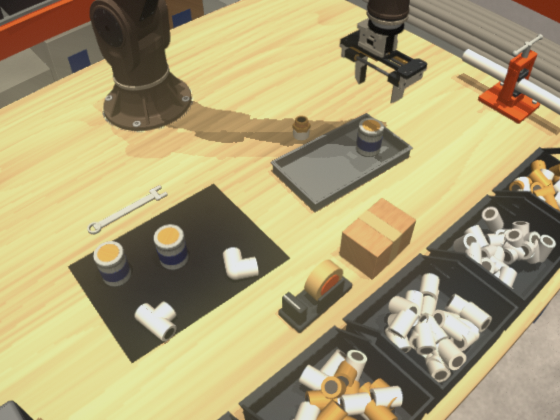

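The first tin, about 3.5 N, stands upright in the tray at pixel (370,135), and nothing else has moved. The second tin is next.

Call:
carry_out --claw '[9.18,9.18,9.18,9.18,9.18,9.18,9.18,9.18,9.18,9.18,9.18,9.18,9.18,9.18,9.18,9.18,9.18,9.18]' --delta_pos '[[-2,-0.25,0],[-3.5,-0.25,0],[-3.5,-0.25,0],[-3.5,-0.25,0],[-3.5,-0.25,0],[-3.5,-0.25,0],[-3.5,-0.25,0],[-3.5,-0.25,0],[-3.5,-0.25,0],[-3.5,-0.25,0],[-3.5,-0.25,0],[-3.5,-0.25,0],[-3.5,-0.25,0],[-3.5,-0.25,0],[-3.5,-0.25,0],[-3.5,-0.25,0],[-0.7,0,0],[0,0,0]]' --angular '[[0,0,0],[0,0,0],[0,0,0],[0,0,0],[0,0,0],[0,0,0],[0,0,0],[0,0,0],[0,0,0],[0,0,0],[0,0,0],[0,0,0],[0,0,0],[0,0,0],[0,0,0],[0,0,0],[0,0,0],[0,0,0]]'

```text
clock: 12.95
position: [0.5043, -0.2452, 0.1736]
ee_rot: [2.225, 2.218, -0.0]
force: [0.2, 0.4, -0.2]
width: 1.0
gripper_force: 0.0
```

Call:
carry_out --claw '[9.18,9.18,9.18,9.18,9.18,9.18,5,5,5,5,5,5,5,5,5,5,5,5,5,5]' --delta_pos '[[0.1,0,1.5],[0,0,3],[0,0,3.5],[0,0,3.5],[0,0,2.4],[0,0,0],[0,0,0],[0,0,0],[0,0,0],[0,0,0],[0,0,0],[0,0,-1],[0,0,-2.5],[0,0,-3],[0,0,-3],[0,0,-3],[0,0,-1.5],[0,0,0],[0,0,0],[0,0,0]]' --angular '[[0,0,0],[0,0,0],[0,0,0],[0,0,0],[0,0,0],[0,0,0],[0,0,0],[0,0,0],[0,0,0],[0,0,0],[0,0,0],[0,0,0],[0,0,0],[0,0,0],[0,0,0],[0,0,0],[0,0,0],[0,0,0],[0,0,0],[0,0,0]]'

```text
clock: 14.95
position: [0.5034, -0.2425, 0.1733]
ee_rot: [-2.22, -2.219, 0.002]
force: [-0.5, -0.6, -5.6]
width: 0.654
gripper_force: 40.0
```

```bash
python3 weigh.py
```

```text
[ 8.9000e-02 -4.0000e-03 -5.8520e+00 -6.3156e+01 -3.0383e+01] [0.129 0.108 0.11  0.053 0.016] [ 0.5046 -0.2427  0.1748] 0.6512589414484679 39.99770522117615 15.75 [ 0.69  0.42 -0.46  1.77  0.22  1.    0.14]
```

Tin 2 weighs about 5.9 N, so it's probably the full one. I'll set it back on the mat and weigh the third.

Call:
carry_out --claw '[5,5,5,5,5,5,5,5,5,5,8,8,8,9.18,9.18,9.18,9.18,9.18]' --delta_pos '[[0,0,1.5],[0,0,3],[0,0,3],[0,0,2.9],[0,0,1.8],[0,0,0.9],[0,0,0.5],[0,0,0.3],[0,0,0.1],[0,0,0],[0,0,0],[0,0,0],[0,0,0],[0,0,-1],[0,0,-3],[0,0,-4],[0,0,-4],[0,0,-2]]' --angular '[[0,0,0],[0,0,0],[0,0,0],[0,0,0],[0,0,0],[0,0,0],[0,0,0],[0,0,0],[0,0,0],[0,0,0],[0,0,0],[0,0,0],[0,0,0],[0,0,0],[0,0,0],[0,0,0],[0,0,0],[0,0,0]]'

```text
clock: 17.55
position: [0.5062, -0.2429, 0.1791]
ee_rot: [2.218, 2.218, 0.003]
force: [1.1, -0.1, -0.4]
width: 1.0
gripper_force: 0.0
```

Call:
carry_out --claw '[9.18,9.18,9.18,9.18,9.18,9.18]' --delta_pos '[[-2,-0.8,0],[-3,-1.2,0],[-3,-1.2,0],[-2.7,-1,0],[-0.9,0,0],[0,0,0]]' --angular '[[0,0,0],[0,0,0],[0,0,0],[0,0,0],[0,0,0],[0,0,0]]'

```text
clock: 18.15
position: [0.4623, -0.3601, 0.1752]
ee_rot: [2.224, 2.218, 0.0]
force: [0.7, 0.1, -0.0]
width: 0.998
gripper_force: 0.0
```

Call:
carry_out --claw '[9.18,9.18,9.18,9.18,9.18,9.18,5,5,5,5,5,5,5,5,5,5,5,5,5,5]' --delta_pos '[[0.2,-0.1,1.5],[0,0,3],[0,0,3.5],[0,0,3.5],[0,0,2.5],[0,0,0],[0,0,0],[0,0,0],[0,0,0],[0,0,0],[0,0,0],[0,0,-1],[0,0,-2.5],[0,0,-3],[0,0,-3],[0,0,-3],[0,0,-1.5],[0,0,0],[0,0,0],[0,0,0]]' --angular '[[0,0,0],[0,0,0],[0,0,0],[0,0,0],[0,0,0],[0,0,0],[0,0,0],[0,0,0],[0,0,0],[0,0,0],[0,0,0],[0,0,0],[0,0,0],[0,0,0],[0,0,0],[0,0,0],[0,0,0],[0,0,0],[0,0,0],[0,0,0]]'

```text
clock: 20.15
position: [0.4607, -0.3563, 0.1735]
ee_rot: [-2.22, -2.22, 0.001]
force: [-0.1, -0.8, -2.8]
width: 0.649
gripper_force: 40.0
```

```bash
python3 weigh.py
```

```text
[-1.4900e-01  5.4000e-02 -2.1610e+00 -6.4566e+01 -2.9563e+01] [0.136 0.147 0.136 0.056 0.016] [ 0.4616 -0.3567  0.1748] 0.6447399861855355 39.99961721710861 20.95 [ 0.88  0.46 -0.44  1.72  0.22  1.02  0.36]
```

Tin 3 weighs about 2.2 N, so tin 2 is the heaviest. I'll carry tin 3 to the tray.

Call:
carry_out --claw '[5,5,5,5,5,5,5,5,5,5,5,5,5,5,5,5,5,5,5]' --delta_pos '[[1.5,0.4,0],[3,0.4,0],[3.5,0.5,0],[3.5,0.5,0],[3.5,0.5,0],[3.5,0.5,0],[3.5,0.5,0],[3.5,0.5,0],[3.5,0.5,0],[3.5,0.5,0],[3.5,0.5,0],[3.5,0.4,0],[3.5,0.4,0],[3.5,0.4,0],[3.5,0.4,0],[2.5,0.3,0],[1.2,0,0],[0,0,0],[0,0,0]]' --angular '[[0,0,0],[0,0,0],[0,0,0],[0,0,0],[0,0,0],[0,0,0],[0,0,0],[0,0,0],[0,0,0],[0,0,0],[0,0,0],[0,0,0],[0,0,0],[0,0,0],[0,0,0],[0,0,0],[0,0,0],[0,0,0],[0,0,0]]'

```text
clock: 22.85
position: [0.5333, 0.1792, 0.1745]
ee_rot: [2.222, 2.221, -0.002]
force: [-0.4, -0.4, -4.1]
width: 0.648
gripper_force: 40.0
```

Call:
carry_out --claw '[5,5,5,5,5,5,5,5,5,5,7.8,7.8,7.8,7.8,9.18,9.18,9.18,9.18,9.18]' --delta_pos '[[0,0,1.5],[0,0,3],[0,0,3],[0,0,2.8],[0,0,1.9],[0,0,0.9],[0,0,0.5],[0,0,0.3],[0,0,0.1],[0,0,0.1],[0,0,0],[0,0,0],[0,0,0],[0,0,-1],[0,0,-3],[0,0,-4],[0,0,-4],[0,0,-2],[0,0,0]]' --angular '[[0,0,0],[0,0,0],[0,0,0],[0,0,0],[0,0,0],[0,0,0],[0,0,0],[0,0,0],[0,0,0],[0,0,0],[0,0,0],[0,0,0],[0,0,0],[0,0,0],[0,0,0],[0,0,0],[0,0,0],[0,0,0],[0,0,0]]'

```text
clock: 24.75
position: [0.5354, 0.1815, 0.1778]
ee_rot: [2.22, 2.22, 0.009]
force: [1.0, 0.7, -0.1]
width: 1.004
gripper_force: 0.0
```

Call:
carry_out --claw '[9.18,9.18,9.18,9.18,9.18,9.18,9.18,9.18,9.18,9.18,9.18,9.18,9.18,9.18,9.18]' --delta_pos '[[-2,-0.2,0],[-3.5,-0.2,0],[-3.5,-0.2,0],[-3.5,-0.2,0],[-3.5,-0.2,0],[-3.5,-0.2,0],[-3.5,-0.3,0],[-3.5,-0.2,0],[-3.5,-0.2,0],[-3.5,-0.3,0],[-3.5,-0.2,0],[-3.5,-0.3,0],[-1.7,-0.3,0],[0,0,0],[0,0,0]]' --angular '[[0,0,0],[0,0,0],[0,0,0],[0,0,0],[0,0,0],[0,0,0],[0,0,0],[0,0,0],[0,0,0],[0,0,0],[0,0,0],[0,0,0],[0,0,0],[0,0,0],[0,0,0]]'

```text
clock: 26.25
position: [0.5033, -0.241, 0.1733]
ee_rot: [-2.221, -2.22, -0.0]
force: [0.0, 0.6, 0.5]
width: 0.999
gripper_force: 0.0
```

Run:
```python
from h import *
s=arm.observe(); print(s["position"],s["force"])
p=arm.get_image("scene"); cv2.imwrite("pics/s2.png",p["frame"][:,:,::-1])
```

```text
[ 0.50331042 -0.24100478  0.17326375] [0.0220692  0.55868743 0.48814428]
```

View pics/s2.png

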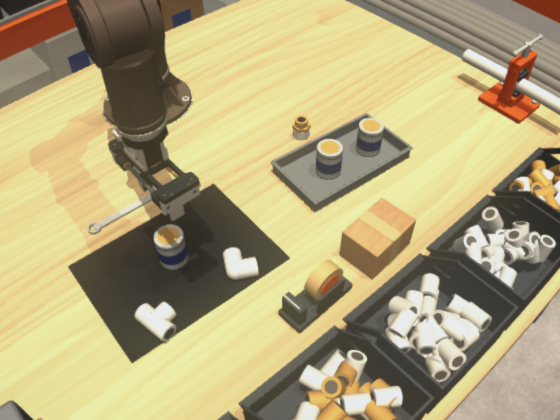

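Two tins now stand upright in the tray, at pixels (329,158) and (370,136). The heaviest is on the mat at (172,246), with the gripper above it.

Call:
carry_out --claw '[9.18,9.18,9.18,9.18,9.18,9.18,5,5,5,5,5,5,5,5,5,5,5,5,5,5]' --delta_pos '[[-0.1,0,1.5],[0,0,3],[0,0,3.5],[0,0,3.5],[0,0,2.4],[0,0,0],[0,0,0],[0,0,0],[0,0,0],[0,0,0],[0,0,0],[0,0,-1],[0,0,-2.5],[0,0,-3],[0,0,-3],[0,0,-3],[0,0,-3],[0,0,-2],[0,0,-1],[0,0,0]]' --angular '[[0,0,0],[0,0,0],[0,0,0],[0,0,0],[0,0,0],[0,0,0],[0,0,0],[0,0,0],[0,0,0],[0,0,0],[0,0,0],[0,0,0],[0,0,0],[0,0,0],[0,0,0],[0,0,0],[0,0,0],[0,0,0],[0,0,0],[0,0,0]]'

```text
clock: 28.3
position: [0.5036, -0.2428, 0.2206]
ee_rot: [2.221, 2.22, 0.0]
force: [1.4, -0.4, -6.3]
width: 0.658
gripper_force: 40.0
```

Call:
carry_out --claw '[5,5,5,5,5,5,5,5]' --delta_pos '[[0,0,0],[0,0,0],[0,0,0],[0,0,0],[0,0,0],[0,0,0],[0,0,0],[0,0,0]]' --angular '[[0,0,0],[0,0,0],[0,0,0],[0,0,0],[0,0,0],[0,0,0],[0,0,0],[0,0,0]]'

```text
clock: 29.1
position: [0.5036, -0.2427, 0.2198]
ee_rot: [2.221, 2.221, -0.0]
force: [-0.6, -0.6, -5.1]
width: 0.654
gripper_force: 40.0
```

```bash
python3 weigh.py
python3 - <<'E'
from h import *
p=arm.get_image("scene"); cv2.imwrite("pics/s3.png",p["frame"][:,:,::-1])
E
```

```text
[ 5.2000e-02 -2.1000e-02 -5.5680e+00 -6.1248e+01 -3.2321e+01] [0.132 0.115 0.107 0.003 0.001] [ 0.5036 -0.2428  0.2197] 0.6582642862541118 39.9980751844123 29.9 [ 0.73  0.38 -0.5   1.71  0.2   1.1   0.16]
```

View pics/s3.png

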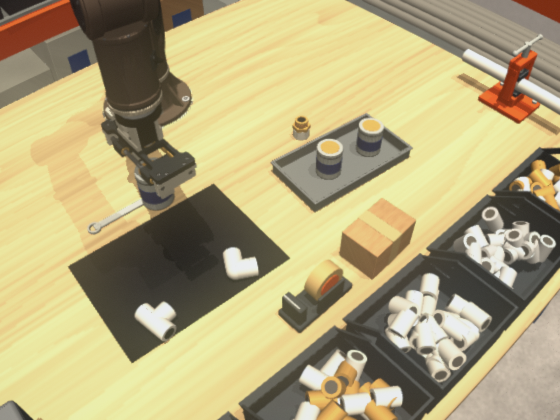

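The heaviest tin is held upright at pixel (157,187), with its underside about 19 cm up. The other two stand in the tray, so I'm handing in.

```bash
python3 -c "
from cell import arm
print(arm.sign_off())"
```

```text
the job is handed in; nothing more can be done
None
```

I handed the job in at about 30 s: the heaviest tin (about 5.7 N, the middle one on the mat) is held upright about 19 cm up, and the two lighter ones (about 3.5 N and 2.2 N) stand upright in the tray; sign-off gave no verdict.

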